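Set and lock the brake of the label unwinder

ROBOT

A 7-joint arm with a two-finger parallel gripper is mounted at the origin on the work surface; the furniture and walls round the work are solid. World frame = base frame: x ahead of the robot, y to its left, z up, the work surface at z = 0. Lengths are in m, angles in degrees, forces in N, time in s.
With the tool pointing down it reaches from about 0.425 to 0.875 m from the base axis. Payload 4.7 kg.
Tool frame: the origin (TCP) lies at the very end of the fingers, on their centre line; the grasp point (between the pads) lies 19 mm behind it; z points along the fingers, y is the line along which they close (so a half turn about z gives the same grasp; the last joint's range is limited). The gripper opens to 87 mm and grips with 3 to 60 N. Pads are 19 mm wide; open, the fingers measure 117 mm over their backs; the gripper's body (75 mm by 190 mm) begins 51 mm behind the grasp point.
Start: joints at [-65.598, 18.392, -4.016, 83.108, 1.295, 78.541, -3.26], TCP at [0.26, 0.596, 0.223] pointing down, gripper open.
Joint ranges: [-163.93, 163.93], [-17.29, 119.83], [-79.2, 71.16], [3.27, 140.29], [-89.18, 269.18], [5.43, 117.66], [-154.24, 154.24]. Speed limits (degrees/s): [147.25, 147.25, 180, 180, 180, 180, 180].

INTERFACE

Orientations are given as [roll, pitch, yaw] about the fixed x, y, z axes, in that order (R = Rz(yaw) Ry(pitch) Rx(roll)).
In Python, from cell import get_obs, eyes, env gives the robot as it stands.
- The arm moves only by the tool servo_tool, never from a script. Its argument "series" is a list that holds one entry, the list of rows, each a list of 7 numbers: the shift along the tool's x, y, z in units of 300 mm (1.0 is 300 mm), then the turn, a rotation vector about the tool's x, y, z in units of pi rad (1.0 is pi rad), then the opening, from 0 (shut) to 1 (fully open). In form: [[[tx, ty, tz, wx, wy, wz, gripper], ...]]. A call has 1 to 12 rows; each row is the pose to reach, as a shift and turn from the pose commanded when the call began, along the tool's axes at that moment, turning the shorter way round; what a row does not reach only later rows make up. A row lasts 1/12 s, in which the tool goes at most 41.7 mm and 7.16 degrees, less where a joint would pass 70% of its speed; a pose out of reach is approached as far as the arm can. A call with a number of a shift or a turn outside -1 to 1 is refused whole. A call with a gripper value outside its range is refused whole. The fingers move at their own pace and stop on an object; "grip_force" is the grip in N (left out, the last holds). Time passes only in rows, so rows that repeat a pose let the fingers close. It gives the time, the measured TCP pose, the force, the opening and the grip force at its end, in the units of the state.
- get_obs(): the state, without advancing time (a new reading comes with each control period).
- eyes.read_camera(name): name is "side" or "top"; returns a dict with "frame" (420x560x3 uint8, red, green, blue), "depth" (420x560 float32, m along the optical axis (not along the pixel's ray), 0 where there is no reading), "fx", "fy", "cx", "cy" (pixels), "origin" and "rotation" of the camera in the world. Camera axes: x right, y down, z forward; pixel columns grow to the right and rows downward; lengths in m; the calibration is good to about 2 mm. A picture is of the moment at which its call begins.
- env.sign_off(): hands the job in; it is judged then, once.
The state is a dict: "time_s": time; "qpos": joint angles; "joint_velocities": joint speeds; "effort": joint torques, N m; "tool_pos": TCP position; "tool_rot": TCP orientation; "force": force on the tool from outside, world axes, zero at the start; "wrist_torque": the same for the moment, N m; "grip_width": finger opening in m; "grasp_force": force on a finger pad.
Only numpy, scipy, OpenCV 4.12 (cv2) and the standard library are available. Lean on these libraries where they do the work, as an engineer would, in place of code of your own. Each camera call takes 0.05 s, during which the arm holds its last target. There are 200 camera calls.

TASK

On the label unwinder, turn the black brake knob until its pointed nose lines up with the small index tab on the rim of the dial. Then lock it: turn the steel lock ring with the two square ears, just below the knob, clockwise until it has bitten and is firmly tight (about 0.7 newton metres; never over 1), with the nose still on the tab. Let go, and leave the glue stick, the rubber stamp and the small carton beside it where they are.

Things in the scene. Friction and masses are not known exactly. Their poses are not given: they have to be found in the camera images.
- unwinder: label unwinder, fixed to the table: dark base plate 260 x 110 x 10 mm, a round grey brake head (radius 47 mm, dial top 48 mm above the table) and, 135 mm along its +x, a white label roll (radius 47 mm, hub cap up to 80 mm). Origin: on the head's vertical axis at table height; z up. Knob and lock ring turn about this axis
- setting_knob: black brake knob on top of the head: upright bar 14 mm wide (own y), 40 mm long (own x), 83 to 113 mm above the table, pointed nose at its own -x end; below it a round skirt, radius 21 mm. Origin on the head's axis at table height; z up. Friction 0.05 N m, stays where left. Needs 0.55 to 1.45 rad clockwise seen from above. Much stiffer once the ring is tight
- knob_nose (a point): tip of the knob's nose, 21 mm from the axis along the knob's -x, 98 mm above the table
- index_tab: small black index tab on the rim of the dial, 14 x 6 mm seen from above, top at 53 mm, near the unwinder's -x side (up to 0.3 rad either way). Origin on the head's axis at table height; its -x points from the axis to the tab. The knob is set when the knob's -x and the tab's -x point the same way. Sits stiffly
- index_tip (a point): inner end of the index tab's top, 37 mm from the axis along the tab's -x
- lock_ring: steel lock ring below the knob, radius 23.5 mm, two square ears: 56 mm over their flat ends (own y), 30 mm wide (own x), 54 to 70 mm above the table. Fingers reach past the knob to the ears. Origin on the axis at table height; keeps its height. Clockwise from above it runs freely (0.03 N m); after 0.4 to 1.2 rad, unknown, it bites with 0.25 N m, then 2.4 N m more per rad. Holds itself
- ring_grip (a point): middle of the lock ring on the axis, at half its height, 62 mm above the table
- brake_shoe: hidden brake shoe inside the head, driven against the knob's shaft by the lock ring; it does not turn the knob. Its force on the knob is zero while the ring is loose; let go after 0.45 N m on the ring it is about 3 N, after 0.6 N m or more about 7 N; under a torque of 1 N m about 19 N. Not to be touched; origin on the head's axis at table height
- glue_stick: glue stick standing upright, 27 mm across, 98 mm tall, beside the unwinder; leave it. Origin: centre of its foot
- rubber_stamp: rubber stamp, 70 x 36 x 74 mm, black foot and brown grip, beside the unwinder; leave it. Origin: centre of its underside
- product_box_5: small white carton, 100 x 50 x 30 mm, beside the unwinder; leave it. Origin: centre of its underside

How it is judged:
By the outcome, as a careful person would: the job done as asked, in the order asked, and still so for the second after the job is handed in, with the robot touching nothing.
It also fails if it takes over 64 s, if anything falls off the work surface, if the arm or the gripper's body presses on something with over 40 N, if the wrist force passes 120 N, or if a joint passes its speed limit or range.

## Working session

There is one attempt and no reset: what is moved stays moved. The work goes in short steps, Python scripts to look and compute and a tool call to move; the robot and the scene stay as the last step left them, time stands still between calls to the robot, and variables do not carry over. Pictures are saved under pics/ and viewed, at most 10 in all, crops included, and the job is handed in when it is done.

Besides the shell and the picture viewer there is one more tool, called after "Emit:" as name(argument=value, ...), one argument or row to a line, values as JSON. servo_tool: Moves the arm, as the interface text tells. Shifts and turns lie within -1 to 1; 1 stands for 300 mm of shift or pi rad of turn. Its arguments: {"type":"object","properties":{"series":{"type":"array"},"grip_force":{"type":"number"}},"required":["series"]}

```bash
mkdir -p pics; ls
cat > h.py <<'E'
import numpy as np, cv2
from cell import get_obs, eyes, env
def cam(n):
    c=eyes.read_camera(n); return c
def ray(c,u,v):
    d=np.array([(u-c['cx'])/c['fx'],(v-c['cy'])/c['fy'],1.0]); R=np.array(c['rotation']); return np.array(c['origin']),R@d
def onz(c,u,v,z):
    o,d=ray(c,u,v); return o+d*(z-o[2])/d[2]
def cloud(c):
    v,u=np.mgrid[0:420,0:560]; D=c['depth']
    P=np.stack([(u-c['cx'])/c['fx']*D,(v-c['cy'])/c['fy']*D,D],-1)
    return P@np.array(c['rotation']).T+np.array(c['origin'])
E
python3 - <<'E'
from h import *
o=get_obs();print(o)
for n in ('top','side'):
    c=cam(n);print(n,c['origin'],c['rotation'],c['fx'],c['cx'],c['cy'])
    cv2.imwrite(f'pics/{n}0.png',c['frame'][:,:,::-1])
E
```

```text
pics
{'time_s': 0.0, 'qpos': array([-65.59674527,  18.44178121,  -4.01560476,  83.17374466,
         1.2942448 ,  78.54003019,  -3.26024902]), 'joint_velocities': array([ 0.06928826,  0.01734483,  0.05920197, -0.00663459, -0.06973389,
       -0.02976246,  0.02214415]), 'effort': array([-7.27482784e-04, -4.91286421e+01, -4.04052073e-01, -3.12535679e+01,
       -6.38427003e-02,  4.36849322e-02,  1.75573859e-04]), 'tool_pos': array([0.26000327, 0.59514217, 0.2214408 ]), 'tool_rot': array([-1.79889643e+02,  4.85987272e-03,  1.56406144e+02]), 'force': array([ 0.27430808, -0.16140104, -0.34987997]), 'wrist_torque': array([ 0.03121312,  0.04076832, -0.04223011]), 'grasp_force': 0.0, 'grip_width': 0.0866336412328942}
top [0.41077264 0.12412617 1.22546388] [-172.65017046    0.52407689  -89.09223912] 531.2523109707977 279.941798383562 213.8154356062886
side [ 1.11277958 -0.15164039  0.76018768] [-137.1339282    -0.173983     63.66644073] 457.60735171485874 280.90463857889034 207.00419698545127
```

View pics/top0.png

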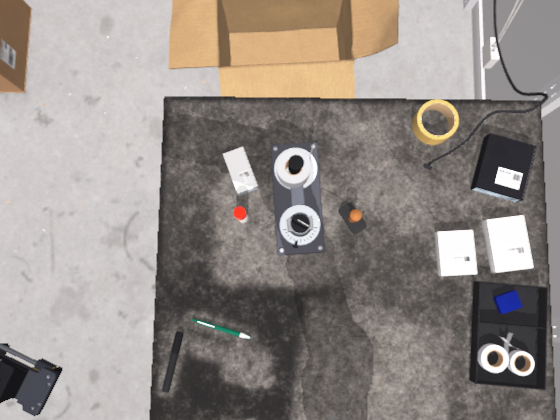

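View pics/side0.png

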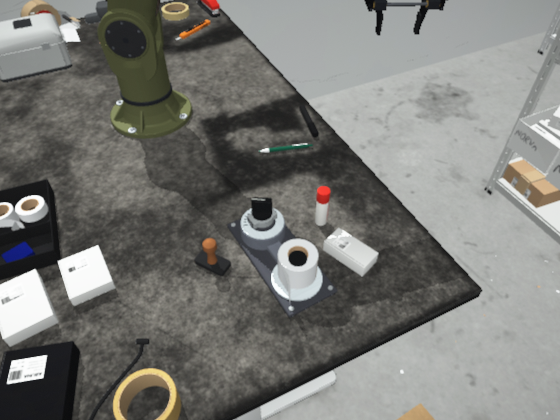

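Top view: the brake head is at about (300,224), the label roll at (295,168), the glue stick at (240,214), the stamp at (352,217) and the carton at (240,170). In the side view the knob is at (262,210). Next I'll look at enlarged crops.

```bash
cat >> h.py <<'E'
from scipy.spatial.transform import Rotation as Ro
_cam=cam
def cam(n):
    c=dict(_cam(n)); c['rotation']=Ro.from_euler('xyz',c['rotation'],degrees=True).as_matrix(); return c
def proj(c,p):
    q=c['rotation'].T@(np.array(p)-c['origin']); return q[0]/q[2]*c['fx']+c['cx'],q[1]/q[2]*c['fy']+c['cy']
E
python3 - <<'E'
from h import *
c=cam('top'); s=cam('side')
a=cv2.resize(c['frame'][185:265,255:345],(450,400),interpolation=cv2.INTER_CUBIC)
b=cv2.resize(s['frame'][180:250,230:300],(350,350),interpolation=cv2.INTER_CUBIC)
im=np.zeros((400,800,3),np.uint8); im[:,:450]=a; im[:350,450:]=b
cv2.imwrite('pics/crop0.png',im[:,:,::-1])
for n,(u,v) in dict(head=(300,224),roll=(295,168),glue=(240,214),stamp=(352,217),box=(240,170)).items():
    print(n,onz(c,u,v,dict(head=.048,roll=.08,glue=.098,stamp=.03,box=.03)[n]).round(3))
P=cloud(c); print(P[224,300],P[168,285],P[214,240])
E
```

```text
head [0.54  0.092 0.048]
roll [0.66  0.105 0.08 ]
glue [0.554 0.222 0.098]
stamp [ 0.56  -0.026  0.03 ]
box [0.665 0.231 0.03 ]
[0.53319433 0.09397616 0.11208021] [0.66088737 0.12744435 0.07614474] [0.55436598 0.22225438 0.09805253]
```

View pics/crop0.png

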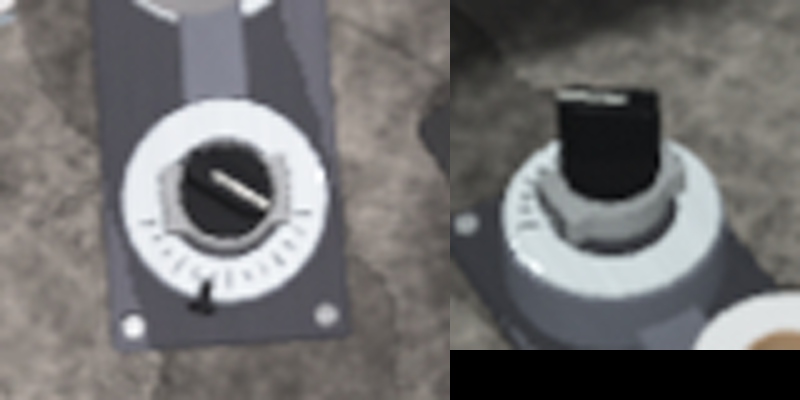

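The crop (5x) shows the white dial centred near (300,224.6). The index tab is at about (296,244.6). The knob's white line points right and down to about (308,226.6), and the ears lie roughly left and right. Now for precise measurements.

```bash
cat >> h.py <<'E'
def measure(C=None,yaw=None):
    c=cam('top'); f=c['frame'].astype(int); g=f.mean(2); P=cloud(c)
    vv,uu=np.mgrid[0:420,0:560]
    flat=lambda z:(lambda d:c['origin'][:2]+d[...,:2]*((z-c['origin'][2])/d[...,2])[...,None])(np.stack([(uu-c['cx'])/c['fx'],(vv-c['cy'])/c['fy'],np.ones(uu.shape)],-1)@c['rotation'].T)
    H=flat(.048); C=np.array([.540,.0915]) if C is None else C
    r=np.linalg.norm(H-C,axis=2)
    w=((g>150)&(r<.053)).astype(np.uint8)
    k=max(cv2.findContours(w,cv2.RETR_EXTERNAL,cv2.CHAIN_APPROX_NONE)[0],key=cv2.contourArea)
    (u,v),R=cv2.minEnclosingCircle(k); el=cv2.fitEllipse(k)
    out=dict(enc=(onz(c,u,v,.048)[:2],R/c['fx']*1.18),ell=(onz(c,*el[0],.048)[:2],el[1]))
    return c,flat,g,r,P,out
E
python3 - <<'E'
from h import *
c,flat,g,r,P,o=measure(); print(o)
C=o['ell'][0]
ang=lambda p:np.degrees(np.arctan2(p[1]-C[1],p[0]-C[0]))
H=flat(.053); rr=np.linalg.norm(H-C,axis=2); th=np.degrees(np.arctan2(*(H-C)[...,::-1].transpose(2,0,1)))
m=(g<60)&(rr>.036)&(rr<.052)&(abs(abs(th)-180)<40)
n,l,st,ce=cv2.connectedComponentsWithStats(m.astype(np.uint8)); 
for i in range(1,n): print('tab',st[i],H[l==i].mean(0).round(4),ang(H[l==i].mean(0)).round(1))
K=flat(.113); rk=np.linalg.norm(K-C,axis=2)
m=(g>130)&(rk<.0175)
n,l,st,ce=cv2.connectedComponentsWithStats(m.astype(np.uint8))
for i in range(1,n):
    q=K[l==i]; e=np.linalg.eigh(np.cov(q.T)) if len(q)>4 else None
    print('line',st[i],q.mean(0).round(4), e and np.degrees(np.arctan2(e[1][1,1],e[1][0,1])))
z=(P[...,2]>.105)&(rk<.04); q=P[z][:,:2]; e=np.linalg.eigh(np.cov(q.T)); print('bar depth',len(q),q.mean(0),e[0],np.degrees(np.arctan2(*e[1][::-1,1])))
# roll direction by depth
z=(P[...,2]>.06)&(np.linalg.norm(P[...,:2]-[.67,.108],axis=2)<.08);q=P[z][:,:2];(rc,R)=cv2.minEnclosingCircle(q.astype(np.float32));print('roll',rc,R,ang(rc))
# ring ears by depth in both cams
s=cam('side');PS=cloud(s)
for nm,Q in(('top',P),('side',PS)):
    d=Q[...,:2]-C; rad=np.linalg.norm(d,axis=2); t=np.degrees(np.arctan2(d[...,1],d[...,0]))
    z=(Q[...,2]>.056)&(Q[...,2]<.074)&(rad>.0255)&(rad<.036)
    h=np.histogram(t[z],36,(-180,180))[0]; print(nm,z.sum(),[(int(-180+10*i),int(x)) for i,x in enumerate(h) if x])
E
```

```text
{'enc': (array([0.53956453, 0.09328333]), 0.0457550203303259), 'ell': (array([0.53964797, 0.09325448]), (39.30396270751953, 40.41547393798828))}
tab [293 242   5   6  15] [0.4926 0.1023] 169.1
line [302 213   1   1   1] [0.5565 0.09  ] None
line [307 216   1   1   1] [0.5503 0.0794] None
line [298 219  10   7  21] [0.5369 0.0888] 59.940210720569624
bar depth 124 [0.53591482 0.09644259] [0.00010428 0.00057983] 171.09639114419286
roll (0.6780862808227539, 0.09842555969953537) 0.055311594158411026 2.1391705752409913
top 53 [(-120, 4), (-110, 3), (-100, 2), (-90, 2), (-80, 1), (-70, 3), (-60, 3), (50, 1), (60, 3), (70, 6), (80, 6), (90, 3), (100, 4), (110, 5), (120, 6), (160, 1)]
side 96 [(-120, 3), (-110, 8), (-100, 13), (-90, 8), (-80, 13), (-70, 14), (-60, 23), (-50, 3), (-40, 3), (-30, 1), (50, 1), (60, 4), (70, 1), (100, 1)]
```

```bash
cat >> h.py <<'E'
def delta(frm,to):
    """frm,to = (x,y,z,yaw) -> row numbers (tx,ty,tz,wz) in move units"""
    a=np.radians(frm[3]); d=np.array(to[:3])-frm[:3]
    return np.round([(d[0]*np.cos(a)+d[1]*np.sin(a))/.3,(d[0]*np.sin(a)-d[1]*np.cos(a))/.3,-d[2]/.3,((frm[3]-to[3]+180)%360-180)/180],4)
def samp(c,g,x,y,z):
    uv=np.array([proj(c,(a,b,z)) for a,b in zip(x,y)],np.float32)
    return cv2.remap(g.astype(np.float32),uv[:,0],uv[:,1],cv2.INTER_LINEAR).ravel()
E
python3 - <<'E'
from h import *
from scipy.optimize import least_squares
from scipy.ndimage import gaussian_filter1d
c=cam('top'); g=c['frame'].mean(2); C=np.array([.5397,.0933])
pts=[];R=np.arange(.036,.056,.0002)
for a in np.radians(np.r_[-150:-30:4,30:155:4]):
    p=samp(c,g,C[0]+R*np.cos(a),C[1]+R*np.sin(a),.048); d=np.diff(gaussian_filter1d(p,4)); i=d.argmin(); 
    if d[i]<-.5: pts.append(C+R[i]*np.array([np.cos(a),np.sin(a)]))
pts=np.array(pts); s=least_squares(lambda q:np.linalg.norm(pts-q[:2],axis=1)-q[2],[*C,.047],loss='soft_l1',f_scale=.0005); print('dial',s.x,len(pts),np.sqrt(2*s.cost/len(pts)))
C=s.x[:2]
t=np.radians(np.arange(140,215,.5))
for r in (.038,.040,.042,.044,.046):
    p=samp(c,g,C[0]+r*np.cos(t),C[1]+r*np.sin(t),.053); w=np.clip(np.median(p)-25-p,0,None); i=p.argmin(); w[abs(np.arange(len(t))-i)>16]=0
    print(r,p.min().round(),np.degrees(t[i]).round(1),np.degrees((w*t).sum()/w.sum()).round(1))
f=(.26,.596,.223,156.4)
print(delta(f,(.40,.345,.21,108)),delta((.40,.345,.21,108),(*C,.16,60)))
E
```

```text
dial [0.53936807 0.09338813 0.04534923] 62 0.00027572925948202826
0.038 111.0 169.0 168.9
0.04 62.0 169.5 168.9
0.042 51.0 170.0 168.7
0.044 53.0 170.0 168.9
0.046 54.0 168.5 169.0
[-0.7626 -0.5799  0.0433  0.2689] [-0.9412  0.1826  0.1667  0.2667]
```

Emit:
servo_tool(
  series=[
    [[-0.76, -0.58, 0.04, 0, 0, 0.27, 1], [-0.76, -0.58, 0.04, 0, 0, 0.27, 1], [-0.76, -0.58, 0.04, 0, 0, 0.27, 1], [-0.76, -0.58, 0.04, 0, 0, 0.27, 1], [-0.76, -0.58, 0.04, 0, 0, 0.27, 1], [-0.76, -0.58, 0.04, 0, 0, 0.27, 1], [-0.76, -0.58, 0.04, 0, 0, 0.27, 1], [-0.76, -0.58, 0.04, 0, 0, 0.27, 1], [-0.76, -0.58, 0.04, 0, 0, 0.27, 1], [-0.76, -0.58, 0.04, 0, 0, 0.27, 1]],
  ],
  grip_force=10,
)

```text
time_s: 1.18
tool_pos: [0.3991, 0.3456, 0.2108]
tool_rot: [180.0, -0.1, 107.9]
force: [-0.3, 0.6, 0.6]
grip_width: 0.0869
grasp_force: 0.0
```

Emit:
servo_tool(
  series=[
    [[-0.94, 0.185, 0.17, 0, 0, 0.267, 1], [-0.94, 0.185, 0.17, 0, 0, 0.267, 1], [-0.94, 0.185, 0.17, 0, 0, 0.267, 1], [-0.94, 0.185, 0.17, 0, 0, 0.267, 1], [-0.94, 0.185, 0.17, 0, 0, 0.267, 1], [-0.94, 0.185, 0.17, 0, 0, 0.267, 1], [-0.94, 0.185, 0.17, 0, 0, 0.267, 1], [-0.94, 0.185, 0.17, 0, 0, 0.267, 1], [-0.94, 0.185, 0.17, 0, 0, 0.267, 1], [-0.94, 0.185, 0.17, 0, 0, 0.267, 1], [-0.94, 0.185, 0.17, 0, 0, 0.267, 1]],
  ],
)

```text
time_s: 2.1
tool_pos: [0.5381, 0.0965, 0.1596]
tool_rot: [-180.0, -0.0, 60.0]
force: [1.0, 0.4, -0.9]
grip_width: 0.0872
grasp_force: 0.0
```

Run:
```python
from h import *
o=get_obs(); p=(*o['tool_pos'],o['tool_rot'][2]); print(np.round(p,4),o['qpos'].round(1))
print(delta(p,(.5394,.0934,.088,60)))
s=cam('side'); cv2.imwrite('pics/s1.png',cv2.resize(s['frame'][120:260,180:340],(640,560))[:,:,::-1])
```

```text
[ 0.5381  0.0965  0.1596 60.0442] [-36.1   8.3  25.4 103.6  -3.9  68.9 -39.5]
[-6.800e-03  9.000e-03  2.386e-01  2.000e-04]
```

View pics/s1.png

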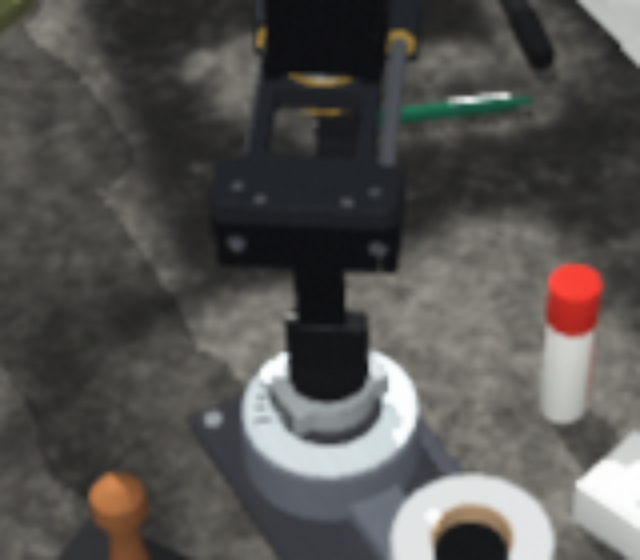

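The gripper sits above the knob, with the fingers edge-on to the side camera. The bar is seen broadside below them, which agrees with a yaw of 60°. Next I descend.

Emit:
servo_tool(
  series=[
    [[0, 0, 0.12, 0, 0, 0, 1], [0, 0, 0.12, 0, 0, 0, 1], [0, 0, 0.12, 0, 0, 0, 1], [0, 0, 0.12, 0, 0, 0, 1]],
  ],
)

```text
time_s: 2.48
tool_pos: [0.5387, 0.0945, 0.1245]
tool_rot: [180.0, -0.0, 59.9]
force: [-1.2, 0.1, 0.3]
grip_width: 0.0871
grasp_force: 0.0
```

Emit:
servo_tool(
  series=[
    [[0, 0.003, 0.122, 0, 0, 0, 1], [0, 0.003, 0.122, 0, 0, 0, 1], [0, 0.003, 0.122, 0, 0, 0, 1], [0, 0.003, 0.122, 0, 0, 0, 0], [0, 0.003, 0.122, 0, 0, 0, 0], [0, 0.003, 0.122, 0, 0, 0, 0], [0, 0.003, 0.122, 0, 0, 0, 0], [0, 0.003, 0.122, 0, 0, 0, 0], [0, 0.003, 0.122, 0, 0, 0, 0], [0, 0.003, 0.122, 0, 0, 0, 0], [0, 0.003, 0.122, 0, 0, 0, 0], [0, 0.003, 0.122, 0, 0, 0, 0]],
  ],
  grip_force=10,
)

```text
time_s: 3.48
tool_pos: [0.5393, 0.093, 0.0869]
tool_rot: [-180.0, 0.0, 59.7]
force: [-0.4, -0.3, -0.3]
grip_width: 0.0349
grasp_force: 0.0
```

Emit:
servo_tool(
  series=[
    [[0, 0, 0, 0, 0, 0, 0], [0, 0, 0, 0, 0, 0, 0], [0, 0, 0, 0, 0, 0, 0], [0, 0, 0, 0, 0, 0, 0], [0, 0, 0, 0, 0, 0, 0], [0, 0, 0, 0, 0, 0, 0], [0, 0, 0, 0, 0, 0, 0]],
  ],
)

```text
time_s: 4.07
tool_pos: [0.5392, 0.0931, 0.0869]
tool_rot: [-180.0, 0.0, 59.8]
force: [-1.2, 0.2, 0.9]
grip_width: 0.0141
grasp_force: 10.0
```

Run:
```python
from h import *
o=get_obs();print({k:np.round(o[k],3) for k in('tool_pos','tool_rot','force','wrist_torque','grip_width','grasp_force')},o['effort'][6])
```

```text
{'tool_pos': array([0.539, 0.093, 0.087]), 'tool_rot': array([-179.978,    0.   ,   59.754]), 'force': array([-1.197,  0.165,  0.932]), 'wrist_torque': array([-0.057,  0.279, -0.022]), 'grip_width': np.float64(0.014), 'grasp_force': np.float64(10.0)} -0.02712838933803141
```

Emit:
servo_tool(
  series=[
    [[0, 0, 0, 0, 0, 0.06, 0], [0, 0, 0, 0, 0, 0.1, 0], [0, 0, 0, 0, 0, 0.14, 0], [0, 0, 0, 0, 0, 0.18, 0], [0, 0, 0, 0, 0, 0.22, 0], [0, 0, 0, 0, 0, 0.26, 0], [0, 0, 0, 0, 0, 0.3, 0], [0, 0, 0, 0, 0, 0.34, 0], [0, 0, 0, 0, 0, 0.37, 0], [0, 0, 0, 0, 0, 0.3936, 0], [0, 0, 0, 0, 0, 0.3936, 0], [0, 0, 0, 0, 0, 0.3936, 0]],
  ],
)

```text
time_s: 5.07
tool_pos: [0.5396, 0.0921, 0.087]
tool_rot: [179.9, -0.0, -11.0]
force: [1.3, -2.5, -0.5]
grip_width: 0.014
grasp_force: 10.0
```

Emit:
servo_tool(
  series=[
    [[0, 0, 0, 0, 0, 0, 0], [0, 0, 0, 0, 0, 0, 0], [0, 0, 0, 0, 0, 0, 0], [0, 0, 0, 0, 0, 0, 0]],
  ],
)

```text
time_s: 5.4
tool_pos: [0.5396, 0.0921, 0.0869]
tool_rot: [179.9, -0.0, -11.1]
force: [0.9, -5.4, -0.4]
grip_width: 0.0139
grasp_force: 10.0
```

Emit:
servo_tool(
  series=[
    [[0, 0, 0, 0, 0, 0, 0.4], [0, 0, 0, 0, 0, 0, 0.4], [0, 0, 0, 0, 0, 0, 0.4], [0, 0, 0, 0, 0, 0, 0.4], [0, 0, 0, 0, 0, 0, 0.4], [0, 0, 0, 0, 0, 0, 1], [0, 0, -0.3, 0, 0, 0, 1], [0, 0, -0.3, 0, 0, 0, 1], [0, 0, -0.3, 0, 0, 0, 1], [0, 0, -0.3, 0, 0, 0, 1]],
  ],
)

```text
time_s: 6.23
tool_pos: [0.5419, 0.0936, 0.1807]
tool_rot: [-179.7, -0.3, -11.1]
force: [0.1, -0.6, 0.2]
grip_width: 0.0604
grasp_force: 0.0
```

Emit:
servo_tool(
  series=[
    [[0.137, 0.7, 0, 0, 0, -0.47, 1], [0.137, 0.7, 0, 0, 0, -0.47, 1], [0.137, 0.7, 0, 0, 0, -0.47, 1], [0.137, 0.7, 0, 0, 0, -0.47, 1], [0.137, 0.7, 0, 0, 0, -0.47, 1], [0.137, 0.7, 0, 0, 0, -0.47, 1], [0.137, 0.7, 0, 0, 0, -0.47, 1], [0.137, 0.7, 0, 0, 0, -0.47, 1], [0.137, 0.7, 0, 0, 0, -0.47, 1], [0.137, 0.7, 0, 0, 0, -0.47, 1], [0.137, 0.7, 0, 0, 0, -0.47, 1], [0.137, 0.7, 0, 0, 0, -0.47, 1]],
  ],
)

```text
time_s: 7.23
tool_pos: [0.5383, -0.1207, 0.1752]
tool_rot: [-179.9, 0.0, 71.4]
force: [-0.6, 0.6, -0.2]
grip_width: 0.0868
grasp_force: 0.0
```

```bash
cat >> h.py <<'E'
def dialcheck(name):
    from scipy.optimize import least_squares
    from scipy.ndimage import gaussian_filter1d
    c=cam('top'); g=c['frame'].mean(2); C=np.array([.53937,.09339])
    cv2.imwrite(f'pics/{name}.png',cv2.resize(c['frame'][195:255,270:330],(600,600),interpolation=cv2.INTER_CUBIC)[:,:,::-1])
    K=np.stack(np.meshgrid(np.arange(-.03,.03,.0003),np.arange(-.03,.03,.0003),indexing='ij'),-1).reshape(-1,2)
    s=samp(c,g,C[0]+K[:,0],C[1]+K[:,1],.113); m=(s>110)&(np.linalg.norm(K,axis=1)<.021)
    im=m.reshape(200,200).astype(np.uint8); n,l,st,ce=cv2.connectedComponentsWithStats(im)
    for i in range(1,n):
        if st[i,4]<60: continue
        q=K[(l==i).ravel()]; e=np.linalg.eigh(np.cov(q.T)); print('line',st[i,4],q.mean(0).round(4),np.sqrt(e[0]).round(4),np.degrees(np.arctan2(*e[1][::-1,1])).round(1))
    return c,g,C
E
python3 - <<'E'
from h import *
dialcheck('d1'); o=get_obs(); print(o['tool_pos'],o['tool_rot'],o['qpos'].round(0))
E
```

```text
Traceback (most recent call last):
  File "h.py", line 43, in dialcheck
    s=samp(c,g,C[0]+K[:,0],C[1]+K[:,1],.113); m=(s>110)&(np.linalg.norm(K,axis=1)<.021)
  File "h.py", line 36, in samp
    return cv2.remap(g.astype(np.float32),uv[:,0],uv[:,1],cv2.INTER_LINEAR).ravel()
           ~~~~~~~~~^^^^^^^^^^^^^^^^^^^^^^^^^^^^^^^^^^^^^^^^^^^^^^^^^^^^^^^
cv2.error: OpenCV(4.12.0) /io/opencv/modules/imgproc/src/imgwarp.cpp:1713: error: (-215:Assertion failed) dst.cols < SHRT_MAX && dst.rows < SHRT_MAX && src.cols < SHRT_MAX && src.rows < SHRT_MAX in function 'remap'
```

View pics/d1.png

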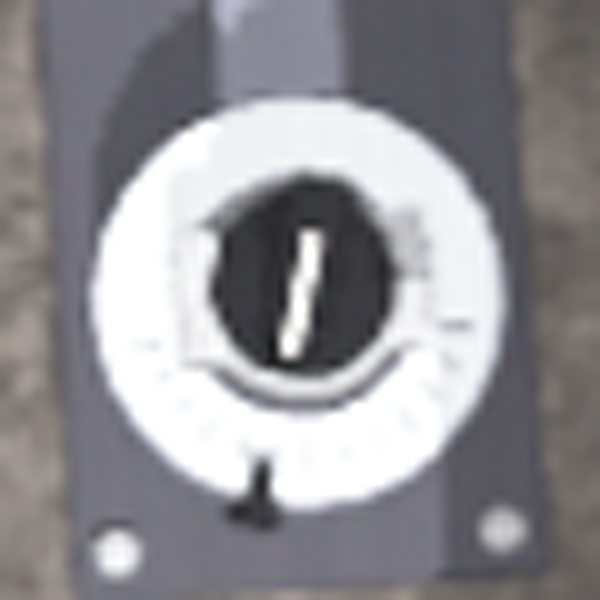

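The picture shows the knob's white line running from (313,232) to (288,355), parallel to the centre-to-tab line (299,303) to (263,480), so the nose is on the tab by eye. The ears' flat ends are tilted about 6°. I'll check this with numbers.

```bash
sed -i 's/uv\[:,0\],uv\[:,1\],cv2/uv[:,0].reshape(-1,min(200,len(uv)) if len(uv)%200==0 else 1),uv[:,1].reshape(-1,min(200,len(uv)) if len(uv)%200==0 else 1),cv2/' h.py
cat >> h.py <<'E'
def tab(c,g,C):
    t=np.radians(np.arange(140,215,.5)); out=[]
    for r in (.039,.040,.041,.042,.043,.044):
        p=samp(c,g,C[0]+r*np.cos(t),C[1]+r*np.sin(t),.053); w=np.clip(np.median(p)-40-p,0,None); i=p.argmin(); w[abs(np.arange(len(t))-i)>14]=0
        out.append(np.degrees((w*t).sum()/w.sum()).round(1))
    print('tab',out)
E
python3 - <<'E'
from h import *
c,g,C=dialcheck('d2'); tab(c,g,C); o=get_obs(); print(o['tool_pos'],o['tool_rot'],o['qpos'].round(0))
P=cloud(c); d=P[...,:2]-C; m=(P[...,2]>.055)&(P[...,2]<.076)&(np.linalg.norm(d,axis=2)<.036)
q=d[m].astype(np.float32); print('ring rect',cv2.minAreaRect(q))
E
```

```text
line 1785 [-0.0062  0.0013] [0.0017 0.0078] 169.6
line 2429 [ 0.0092 -0.0039] [0.0082 0.0147] 74.1
tab [np.float64(168.2), np.float64(168.4), np.float64(168.5), np.float64(168.6), np.float64(168.8), np.float64(168.9)]
[ 0.5383635  -0.12068967  0.17542505] [-1.79866620e+02  2.33551543e-02  7.10672461e+01] [-23.   9.  37. 102.  -6.  71.  -4.]
ring rect ((0.0002831853926181793, 0.0013121813535690308), (0.05922511965036392, 0.05356758087873459), 61.311546325683594)
```

Emit:
servo_tool(
  series=[
    [[0.681, -0.2, 0, 0, 0, -0.44, 1], [0.681, -0.2, 0, 0, 0, -0.44, 1], [0.681, -0.2, 0, 0, 0, -0.44, 1], [0.681, -0.2, 0, 0, 0, -0.44, 1], [0.681, -0.2, 0, 0, 0, -0.44, 1], [0.681, -0.2, 0, 0, 0, -0.44, 1], [0.681, -0.2, 0, 0, 0, -0.44, 1], [0.681, -0.2, 0, 0, 0, -0.44, 1], [0.681, -0.2, 0, 0, 0, -0.44, 1], [0.681, -0.2, 0, 0, 0, -0.44, 1], [0.681, -0.2, 0, 0, 0, -0.44, 1], [0.681, -0.2, 0, 0, 0, -0.44, 1]],
  ],
)

```text
time_s: 8.33
tool_pos: [0.5483, 0.0917, 0.1759]
tool_rot: [-179.9, -0.1, 150.2]
force: [0.0, 0.1, -0.2]
grip_width: 0.0871
grasp_force: 0.0
```

Emit:
servo_tool(
  series=[
    [[0, 0, 0.0, 0, 0, -0.19, 1], [0, 0, 0.0, 0, 0, -0.19, 1], [0, 0, 0.0, 0, 0, -0.19, 1], [0, 0, 0.0, 0, 0, -0.19, 1], [0, 0, 0.0, 0, 0, -0.19, 1], [0, 0, 0.0, 0, 0, -0.19, 1], [0, 0, 0.0, 0, 0, -0.19, 1], [0, 0, 0.0, 0, 0, -0.19, 1]],
  ],
)

```text
time_s: 9.0
tool_pos: [0.5487, 0.0917, 0.1766]
tool_rot: [-180.0, -0.0, -175.8]
force: [-0.0, -0.4, -0.2]
grip_width: 0.0872
grasp_force: 0.0
```

Run:
```python
from h import *
o=get_obs(); p=(*o['tool_pos'],o['tool_rot'][2]); print(np.round(p,4),o['qpos'].round(1),o['force'],o['wrist_torque'],o['effort'][6])
print(delta(p,(.5382,.0918,.10,186)))
```

```text
[ 5.487000e-01  9.170000e-02  1.766000e-01 -1.758439e+02] [-29.6   8.6  19.2 100.9  -3.   71.   84.5] [-0.02610286 -0.43446865 -0.24309659] [-0.01358628  0.03070307  0.04035975] -0.029592309147119522
[ 0.0348  0.0029  0.2553 -0.0102]
```

Emit:
servo_tool(
  series=[
    [[0.035, 0.003, 0.15, 0, 0, -0.01, 1], [0.035, 0.003, 0.15, 0, 0, -0.01, 1], [0.035, 0.003, 0.15, 0, 0, -0.01, 1], [0.035, 0.003, 0.15, 0, 0, -0.01, 1], [0.035, 0.003, 0.15, 0, 0, -0.01, 1], [0.035, 0.003, 0.15, 0, 0, -0.01, 1]],
  ],
)

```text
time_s: 9.5
tool_pos: [0.5399, 0.092, 0.1338]
tool_rot: [180.0, 0.2, -173.8]
force: [-0.6, 0.0, -0.1]
grip_width: 0.0871
grasp_force: 0.0
```

Emit:
servo_tool(
  series=[
    [[0.002, 0, 0.1, 0, 0, 0, 1], [0.002, 0, 0.2, 0, 0, 0, 1], [0.002, 0, 0.248, 0, 0, 0, 1], [0.002, 0, 0.248, 0, 0, 0, 1], [0.002, 0, 0.248, 0, 0, 0, 1], [0.002, 0, 0.248, 0, 0, 0, 1]],
  ],
)

```text
time_s: 10.0
tool_pos: [0.5394, 0.092, 0.0594]
tool_rot: [180.0, 0.2, -173.8]
force: [0.6, 0.1, 0.5]
grip_width: 0.0871
grasp_force: 0.0
```

Run:
```python
from h import *
s=cam('side'); cv2.imwrite('pics/s2.png',cv2.resize(s['frame'][150:260,200:330],(650,550),interpolation=cv2.INTER_CUBIC)[:,:,::-1])
o=get_obs(); print(o['tool_pos'],o['tool_rot'],o['force'])
```

```text
[0.5395554  0.0920826  0.05964486] [ 179.96287938    0.21156075 -173.77719369] [0.16224418 0.11948229 0.49575359]
```

View pics/s2.png

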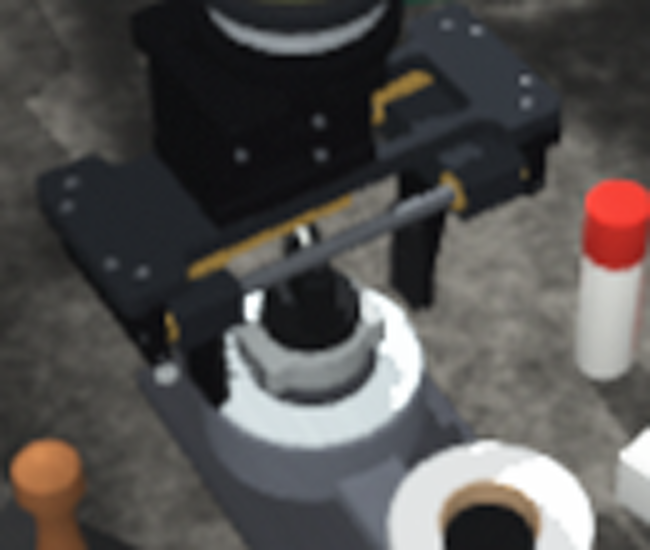

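The fingers straddle the ring, at about (205,370) and (415,270), with the ears between them and the knob clear below the body. Next I close on the ears.

Emit:
servo_tool(
  series=[
    [[0, 0, 0.007, 0, 0, 0, 0], [0, 0, 0.007, 0, 0, 0, 0], [0, 0, 0.007, 0, 0, 0, 0], [0, 0, 0.007, 0, 0, 0, 0], [0, 0, 0.007, 0, 0, 0, 0], [0, 0, 0.007, 0, 0, 0, 0], [0, 0, 0.007, 0, 0, 0, 0], [0, 0, 0.007, 0, 0, 0, 0], [0, 0, 0.007, 0, 0, 0, 0], [0, 0, 0.007, 0, 0, 0, 0]],
  ],
  grip_force=15,
)

```text
time_s: 10.88
tool_pos: [0.5378, 0.0921, 0.0556]
tool_rot: [180.0, 0.0, -173.7]
force: [-0.6, 0.7, 3.1]
grip_width: 0.0561
grasp_force: 15.0
```

```bash
cat >> h.py <<'E'
def st():
    o=get_obs(); print(o['time_s'],np.round([*o['tool_pos'],o['tool_rot'][2]],4),'F',o['force'].round(1),'T',o['wrist_torque'].round(3),'e7',o['effort'][6].round(3),'w',np.round(o['grip_width'],4),o['grasp_force'].round(1),'q7',o['qpos'][6].round(1))
E
python3 -c "from h import *;st()"
```

```text
Traceback (most recent call last):
  File "h.py", line 56, in st
    o=get_obs(); print(o['time_s'],np.round([*o['tool_pos'],o['tool_rot'][2]],4),'F',o['force'].round(1),'T',o['wrist_torque'].round(3),'e7',o['effort'][6].round(3),'w',np.round(o['grip_width'],4),o['grasp_force'].round(1),'q7',o['qpos'][6].round(1))
                                                                                                                                                                                                     ^^^^^^^^^^^^^^^^^^^^^^
AttributeError: 'float' object has no attribute 'round'
```

Emit:
servo_tool(
  series=[
    [[0, 0, 0, 0, 0, 0, 0], [0, 0, 0, 0, 0, 0.02, 0], [0, 0, 0, 0, 0, 0.04, 0], [0, 0, 0, 0, 0, 0.06, 0], [0, 0, 0, 0, 0, 0.08, 0], [0, 0, 0, 0, 0, 0.1, 0], [0, 0, 0, 0, 0, 0.111, 0], [0, 0, 0, 0, 0, 0.111, 0]],
  ],
  grip_force=40,
)

```text
time_s: 11.55
tool_pos: [0.5378, 0.0923, 0.0556]
tool_rot: [180.0, 0.0, 166.2]
force: [-0.1, 1.3, 2.4]
grip_width: 0.0556
grasp_force: 40.0
```

```bash
sed -i "s/o\['grasp_force'\].round(1)/o['grasp_force']/" h.py; python3 -c "from h import *;st()"
```

```text
11.55 [5.37800e-01 9.23000e-02 5.56000e-02 1.66235e+02] F [-0.1  1.3  2.4] T [ 0.361  0.13  -0.025] e7 -0.342 w 0.0556 39.999863505363464 q7 68.9
```

Emit:
servo_tool(
  series=[
    [[0, 0, 0, 0, 0, 0.015, 0], [0, 0, 0, 0, 0, 0.03, 0], [0, 0, 0, 0, 0, 0.03, 0]],
  ],
)

```text
time_s: 11.8
tool_pos: [0.5378, 0.0924, 0.0556]
tool_rot: [180.0, 0.0, 160.9]
force: [-0.2, 3.1, 2.3]
grip_width: 0.0558
grasp_force: 40.0
```

```bash
python3 -c "from h import *;st()"
```

```text
11.8 [5.378000e-01 9.240000e-02 5.560000e-02 1.608771e+02] F [-0.2  3.1  2.3] T [ 0.473  0.144 -0.026] e7 -0.425 w 0.0558 39.99998331069946 q7 63.7
```

Emit:
servo_tool(
  series=[
    [[0, 0, 0, 0, 0, 0.015, 0], [0, 0, 0, 0, 0, 0.03, 0], [0, 0, 0, 0, 0, 0.03, 0]],
  ],
)

```text
time_s: 12.05
tool_pos: [0.5379, 0.0925, 0.0556]
tool_rot: [179.9, -0.0, 155.5]
force: [-1.0, 3.7, 2.6]
grip_width: 0.0557
grasp_force: 40.0
```

```bash
python3 -c "from h import *;st()"
```

```text
12.05 [5.379000e-01 9.250000e-02 5.560000e-02 1.555263e+02] F [-1.   3.7  2.6] T [ 0.599  0.15  -0.058] e7 -0.428 w 0.0557 40.00011742115021 q7 58.5
```

Emit:
servo_tool(
  series=[
    [[0, 0, 0, 0, 0, 0.015, 0], [0, 0, 0, 0, 0, 0.03, 0], [0, 0, 0, 0, 0, 0.04, 0], [0, 0, 0, 0, 0, 0.04, 0]],
  ],
)

```text
time_s: 12.38
tool_pos: [0.5379, 0.0925, 0.0556]
tool_rot: [180.0, 0.0, 148.5]
force: [-0.2, 2.3, 1.3]
grip_width: 0.0556
grasp_force: 40.0
```

```bash
python3 -c "from h import *;st()"
```

```text
12.3833 [5.379000e-01 9.250000e-02 5.560000e-02 1.484818e+02] F [-0.2  2.3  1.3] T [0.679 0.13  0.381] e7 -0.771 w 0.0556 40.028859972953796 q7 51.7
```

Emit:
servo_tool(
  series=[
    [[0, 0, 0, 0, 0, 0.011, 0], [0, 0, 0, 0, 0, 0.022, 0], [0, 0, 0, 0, 0, 0.022, 0], [0, 0, 0, 0, 0, 0.022, 0]],
  ],
)

```text
time_s: 12.72
tool_pos: [0.538, 0.0926, 0.0556]
tool_rot: [179.9, 0.0, 144.5]
force: [-0.1, 4.1, 1.7]
grip_width: 0.0554
grasp_force: 40.1
```

```bash
python3 -c "from h import *;st()"
```

```text
12.7167 [5.380000e-01 9.260000e-02 5.560000e-02 1.445306e+02] F [-0.1  4.1  1.7] T [0.878 0.066 0.631] e7 -0.69 w 0.0554 40.054224729537964 q7 47.9
```

Emit:
servo_tool(
  series=[
    [[0, 0, 0, 0, 0, 0, 0], [0, 0, 0, 0, 0, 0, 0]],
  ],
)

```text
time_s: 12.88
tool_pos: [0.5379, 0.0925, 0.0556]
tool_rot: [179.9, -0.0, 144.4]
force: [1.4, 5.9, 1.8]
grip_width: 0.0557
grasp_force: 40.1
```

```bash
python3 -c "
from h import *;st()
for i in range(8): cam('top'); print(get_obs()['wrist_torque'][2].round(3),end=' ')"
```

```text
12.8833 [5.379000e-01 9.250000e-02 5.560000e-02 1.444339e+02] F [1.4 5.9 1.8] T [1.005 0.045 0.787] e7 -0.729 w 0.0557 40.06816327571869 q7 47.8
0.725 0.705 0.765 0.72 0.798 0.808 0.766 0.746
```

The torque averages about 0.75 N·m, so the ring is tight. Now I let go and move aside.

Emit:
servo_tool(
  series=[
    [[0, 0, 0, 0, 0, 0, 1], [0, 0, 0, 0, 0, 0, 1], [0, 0, 0, 0, 0, 0, 1], [0, 0, 0, 0, 0, 0, 1], [0, 0, 0, 0, 0, 0, 1], [0, 0, 0, 0, 0, 0, 1], [0, 0, 0, 0, 0, 0, 1], [0, 0, -0.2, 0, 0, 0, 1], [0, 0, -0.4, 0, 0, 0, 1], [0, 0, -0.4, 0, 0, 0, 1], [0, 0, -0.4, 0, 0, 0, 1], [0, 0, -0.4, 0, 0, 0, 1]],
  ],
)

```text
time_s: 14.28
tool_pos: [0.5395, 0.092, 0.1781]
tool_rot: [179.7, 0.2, 144.3]
force: [0.4, -0.1, -0.7]
grip_width: 0.0872
grasp_force: 0.0
```

Emit:
servo_tool(
  series=[
    [[-0.4, 0.56, 0, 0, 0, 0, 1], [-0.4, 0.56, 0, 0, 0, 0, 1], [-0.4, 0.56, 0, 0, 0, 0, 1], [-0.4, 0.56, 0, 0, 0, 0, 1], [-0.4, 0.56, 0, 0, 0, 0, 1], [-0.4, 0.56, 0, 0, 0, 0, 1], [-0.4, 0.56, 0, 0, 0, 0, 1], [-0.4, 0.56, 0, 0, 0, 0, 1]],
  ],
)

```text
time_s: 14.95
tool_pos: [0.7321, 0.1572, 0.1728]
tool_rot: [-179.8, -0.1, 144.3]
force: [-0.3, -0.6, -0.3]
grip_width: 0.0873
grasp_force: 0.0
```

Run:
```python
from h import *
st(); c,g,C=dialcheck('d3'); tab(c,g,C)
```

```text
14.95 [  0.7321   0.1572   0.1728 144.2549] F [-0.3 -0.6 -0.3] T [-0.041 -0.016  0.027] e7 -0.0 w 0.0873 0.0 q7 48.0
line 8054 [-0.0009  0.0084] [0.0058 0.0106] -173.8
tab [np.float64(nan), np.float64(nan), np.float64(nan), np.float64(nan), np.float64(nan), np.float64(nan)]h.py:53: RuntimeWarning: invalid value encountered in scalar divide
  out.append(np.degrees((w*t).sum()/w.sum()).round(1))
```

View pics/d3.png

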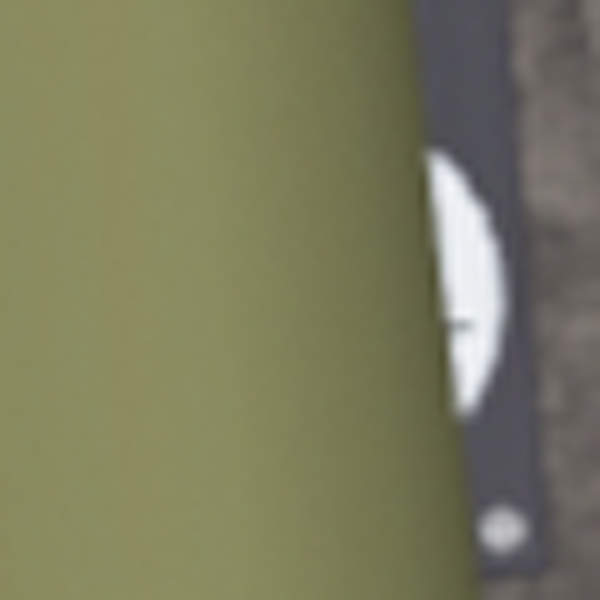

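The arm went the wrong way and its forearm hides the head; the force readings show no contact. I'll swing to the -y side.

Emit:
servo_tool(
  series=[
    [[-0.03, -1, -0.1, 0, 0, 0, 1], [-0.03, -1, -0.1, 0, 0, 0, 1], [-0.03, -1, -0.1, 0, 0, 0, 1], [-0.03, -1, -0.1, 0, 0, 0, 1], [-0.03, -1, -0.1, 0, 0, 0, 1], [-0.03, -1, -0.1, 0, 0, 0, 1], [-0.03, -1, -0.1, 0, 0, 0, 1], [-0.03, -1, -0.1, 0, 0, 0, 1], [-0.03, -1, -0.1, 0, 0, 0, 1], [-0.03, -1, -0.1, 0, 0, 0, 1]],
  ],
)

```text
time_s: 15.83
tool_pos: [0.5647, -0.0908, 0.2067]
tool_rot: [179.8, 0.0, 144.2]
force: [0.4, 0.3, 0.4]
grip_width: 0.087
grasp_force: 0.0
```

Emit:
servo_tool(
  series=[
    [[-0.3, -0.3, 0, 0, 0, 0, 1], [-0.3, -0.3, 0, 0, 0, 0, 1], [-0.3, -0.3, 0, 0, 0, 0, 1], [-0.3, -0.3, 0, 0, 0, 0, 1], [-0.3, -0.3, 0, 0, 0, 0, 1], [-0.3, -0.3, 0, 0, 0, 0, 1]],
  ],
)

```text
time_s: 16.33
tool_pos: [0.5867, -0.214, 0.2048]
tool_rot: [179.9, -0.1, 144.4]
force: [0.2, 1.3, -0.3]
grip_width: 0.0867
grasp_force: 0.0
```

Run:
```python
from h import *
st(); c,g,C=dialcheck('d4'); tab(c,g,C)
for n,(u,v,z) in dict(glue=(240,214,.098),box=(240,170,.03),stamp=(356,215,.074)).items(): print(n,cloud(c)[v,u].round(3))
```

```text
16.3333 [  0.5867  -0.214    0.2048 144.4156] F [ 0.2  1.3 -0.3] T [ 0.023 -0.055  0.014] e7 0.016 w 0.0867 0.0 q7 80.1
line 1736 [-0.0062  0.0013] [0.0017 0.0078] 169.5
line 2360 [ 0.0096 -0.0034] [0.0078 0.0148] 73.3
tab [np.float64(168.2), np.float64(168.4), np.float64(168.5), np.float64(168.6), np.float64(168.8), np.float64(169.0)]
glue [0.554 0.222 0.102]
box [0.665 0.231 0.03 ]
stamp [ 0.559 -0.029  0.072]
```

View pics/d4.png

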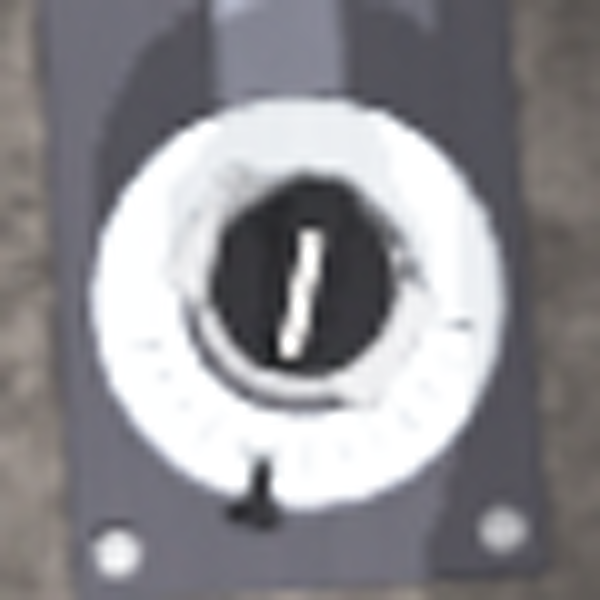

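The ring has turned about 40°: its ears are now near (205,230) and (400,340). The knob's line, (313,232) to (288,355), still points at the tab at (263,480).

```bash
python3 -c "from h import *;print(env.sign_off())"
```

```text
the job is handed in; nothing more can be done
None
```

The job is handed in: the knob's nose lines up with the index tab to within about 1°, the lock ring is tight at about 0.75 N·m, the gripper has let go, and the glue stick, stamp and carton are where they were.

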